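Find the loose bolt on the actuator rig, flag it and hold its cover open

TASK

One of the three bolts on the actuator rig has come loose: tap the bolt heads from above until you find the one that sinks (push it right down), then set the red marker astride the narrow black rail, upright and straight in front of that bolt, and let go of it. Then lift the yellow cover behind the loose bolt by its handle at least 50 degrees open and finish while still holding it open, so that a colleague can get at the works. Leave the other two covers shut, never open a cover before its bolt has been found loose, and do not disturb the mouse, the jar or the screwdriver.

Things in the scene. Friction and masses are not known exactly. Their poses are not given: they have to be found in the camera images.
- rig: actuator rig, fixed: wooden board 270 x 300 x 10 mm, origin at the centre of its underside, z up. Three alike stations at rig y +90, 0, -90. Going away from the robot: one black rail (rig x -110), per station a steel bolt in an aluminium housing (x -60; 36 mm square, top 40 mm above the bench) and a yellow cover (x 0 to 81). Which bolt is loose changes every time and cannot be seen
- marker_mid (a point): centre of the loose red marker (60 g, 64 mm tall, stands with this point 32 mm above the bench): a saddle 44 x 24 x 30 mm (its x, y, z) with a 22 mm square, 34 mm tall stem on top to grip (its middle 15 mm above this point). A slot 22 mm wide in x, 18 mm deep, open at both ends runs along its y through its underside; slot roof 14 mm below this point
- head_left (a point): centre of the top face of the left (+y) bolt's six-sided head (25 mm across, 10 mm thick, faces up; at first 60 mm above the bench, on the rig at x -60, y +90 mm, with 10 mm of free shank under it). Moves with the bolt
- bolt_left (a joint): how far the left (+y) bolt has sunk, m: 0 at the start. A tight bolt stands solid (gives under 2 mm when tapped); the loose one slides down 8 mm to its stop against about 3 N of friction and stays down
- head_middle (a point): centre of the top face of the middle bolt's six-sided head (25 mm across, 10 mm thick, faces up; at first 60 mm above the bench, on the rig at x -60, y 0 mm, with 10 mm of free shank under it). Moves with the bolt
- bolt_middle (a joint): how far the middle bolt has sunk, m: 0 at the start. A tight bolt stands solid (gives under 2 mm when tapped); the loose one slides down 8 mm to its stop against about 3 N of friction and stays down
- head_right (a point): centre of the top face of the right (-y) bolt's six-sided head (25 mm across, 10 mm thick, faces up; at first 60 mm above the bench, on the rig at x -60, y -90 mm, with 10 mm of free shank under it). Moves with the bolt
- bolt_right (a joint): how far the right (-y) bolt has sunk, m: 0 at the start. A tight bolt stands solid (gives under 2 mm when tapped); the loose one slides down 8 mm to its stop against about 3 N of friction and stays down
- rail_left (a point): point on the middle of the rail's flat top straight in front of the left (+y) bolt (rig x -110, y +90 mm). The rail is 12 mm wide and 16 mm high, its top 75 mm above the bench, and runs along the rig's y, open underneath but for end posts at y +-144 mm
- rail_middle (a point): point on the middle of the rail's flat top straight in front of the middle bolt (rig x -110, y 0 mm). The rail is 12 mm wide and 16 mm high, its top 75 mm above the bench, and runs along the rig's y, open underneath but for end posts at y +-144 mm
- rail_right (a point): point on the middle of the rail's flat top straight in front of the right (-y) bolt (rig x -110, y -90 mm). The rail is 12 mm wide and 16 mm high, its top 75 mm above the bench, and runs along the rig's y, open underneath but for end posts at y +-144 mm
- cover_left (a joint): opening angle of the left (+y) yellow cover, rad: 0 shut (level), grows as its robot-side edge swings up about its far edge, stop at 1.2. A sprung 220 g hinge: it falls shut unless held (about 1.5 N at the handle)
- handle_left (a point): middle of the left (+y) cover's handle: a round steel bar 10 mm thick along the rig's y, 48 mm clear between its two upright legs, 25 mm clear above the 4 mm thick cover (bar centre 76 mm above the bench when shut), 15 mm from the cover's robot-side edge. Moves with the cover
- hinge_left (a point): point on the left (+y) cover's hinge axis, which runs along the rig's y; 44 mm above the bench, at rig x +85. The handle bar is 70 mm nearer the robot and 32 mm higher when shut
- cover_middle (a joint): opening angle of the middle yellow cover, rad: 0 shut (level), grows as its robot-side edge swings up about its far edge, stop at 1.2. A sprung 220 g hinge: it falls shut unless held (about 1.5 N at the handle)
- handle_middle (a point): middle of the middle cover's handle: a round steel bar 10 mm thick along the rig's y, 48 mm clear between its two upright legs, 25 mm clear above the 4 mm thick cover (bar centre 76 mm above the bench when shut), 15 mm from the cover's robot-side edge. Moves with the cover
- hinge_middle (a point): point on the middle cover's hinge axis, which runs along the rig's y; 44 mm above the bench, at rig x +85. The handle bar is 70 mm nearer the robot and 32 mm higher when shut
- cover_right (a joint): opening angle of the right (-y) yellow cover, rad: 0 shut (level), grows as its robot-side edge swings up about its far edge, stop at 1.2. A sprung 220 g hinge: it falls shut unless held (about 1.5 N at the handle)
- handle_right (a point): middle of the right (-y) cover's handle: a round steel bar 10 mm thick along the rig's y, 48 mm clear between its two upright legs, 25 mm clear above the 4 mm thick cover (bar centre 76 mm above the bench when shut), 15 mm from the cover's robot-side edge. Moves with the cover
- hinge_right (a point): point on the right (-y) cover's hinge axis, which runs along the rig's y; 44 mm above the bench, at rig x +85. The handle bar is 70 mm nearer the robot and 32 mm higher when shut
- mouse: bystander: black computer mouse, about 82 x 62 x 36 mm, origin on its underside, not to be disturbed
- jar: bystander: glass jar with a blue cap, 60 mm across, 75 mm tall, origin at the centre of its underside, not to be disturbed
- driver: bystander: screwdriver with an orange handle lying on the bench, about 0.2 m long, origin on its underside, not to be disturbed
There are look-alikes about, which are no part of the job. Of the things that look like the part that bears marker_mid, the middle-sized one is meant.

How it is judged:
By the outcome, as a careful person would: the job done as asked, in the order asked, and still so for the second after the job is handed in, while the arm keeps its last pose, push and grip.
It also fails if it takes over 72 s, if anything falls off the work surface, if the arm or the gripper's body presses on something with over 40 N, if the wrist force passes 120 N, or if a joint passes its speed limit or range.

ROBOT

A 7-joint arm with a two-finger parallel gripper is mounted at the origin on the work surface. World frame = base frame: x ahead of the robot, y to its left, z up, the work surface at z = 0. Lengths are in m, angles in rad, forces in N, time in s.
With the tool pointing down it reaches from about 0.4 to 0.9 m from the base axis. Payload 5.5 kg.
Tool frame: the origin (TCP) lies at the very end of the fingers, on their centre line; the grasp point (between the pads) lies 19 mm behind it; z points along the fingers, y is the line along which they close (so a half turn about z gives the same grasp; the last joint's range is limited). The gripper opens to 85 mm and grips with 20 to 120 N. Pads are 22 mm wide; open, the fingers measure 114 mm over their backs; the gripper's body (76 mm by 85 mm) begins 54 mm behind the grasp point. The pads swing forward as they close: fully open they stand 13 mm farther back than shut.
Start: joints at [1.509, 0.501, -0.427, 1.55, 0.221, 1.138, -0.21], TCP at [0.207, -0.616, 0.207] pointing down, gripper open.
Joint ranges: [-2.88, 2.88], [-0.31, 2.03], [-1.54, 1.56], [0.2, 2.42], [-1.41, 4.55], [0.19, 2.02], [-2.57, 2.57]. Speed limits (rad/s): [2.57, 2.57, 3.14, 3.14, 3.14, 3.14, 3.14].

INTERFACE

Orientations are given as [roll, pitch, yaw] about the fixed x, y, z axes, in that order (R = Rz(yaw) Ry(pitch) Rx(roll)).
In Python, from workcell import get_state, capture, camera_info, finish_job, look_for, regions_of, mark_of gives the robot as it stands.
- The arm moves only by the shell command python3 -m jog 'ROWS'. ROWS is a JSON object of lists of equal length, an entry for each row: "delta_rot": the turn, a rotation vector about the tool's x, y, z in units of pi rad (1.0 is pi rad), a list of three; "offset": the shift along the tool's x, y, z in units of 0.03 m (1.0 is 0.03 m), a list of three; "jaw": the opening, from -1 (shut) to 1 (fully open). In form: {"delta_rot": [[ax, ay, az], ...], "offset": [[tx, ty, tz], ...], "jaw": [jaw, ...]}. A call has 1 to 10 rows; each row shifts and turns the commanded pose from where the row before left it, along the tool's axes as they then stand; what a row does not reach is not made up. A row lasts 1/12 s, in which the tool goes at most 41.7 mm and 7.16 degrees, less where a joint would pass 70% of its speed; a pose out of reach is approached as far as the arm can. A call with a number of a shift or a turn outside -1 to 1 is refused whole. A call with a gripper value outside its range is refused whole. The fingers move at their own pace and stop on an object; the grip force is fixed at half the most. Time passes only in rows, so rows that do not move let the fingers close. It gives the time, the measured TCP pose, the force, the opening and the grip force at its end, in the units of the state.
- get_state(): the state, without advancing time (a new reading comes with each control period).
- capture(name): name is "scene" or "side" or "wrist"; returns the picture (480x640x3 uint8, red, green, blue); there is no depth.
- camera_info(name): a dict with "vfov" (degrees; the focal length in pixels is half the picture's height over the tangent of half this angle, whatever the lens; pixels are square), "cx", "cy" (the principal point, pixels), "rvec" (rotation vector, rad) and "tvec" (3), from world to camera coordinates, as OpenCV has them; the wrist camera has in their place "hand_eye" (4x4, takes a point from camera to tool coordinates, whose origin is the TCP and whose axes are the flange's). Camera axes: x right, y down, z forward; pixel columns grow to the right and rows downward; lengths in m; the calibration is good to about 2 mm. A picture is of the moment at which its call begins: read the wrist's pose just before it. camera_info takes no time and is no camera call.
- finish_job(): hands the job in; it is judged then, once.
Trained networks look in the newest picture that a camera, given by its name, has taken for a name from the list of things; names that differ only in an ending like _2 or _b are one class to them, and where a whole thing is asked for, a point or a joint stands for the part that bears it (a point fixed in the world has none). Each returns a list of dicts, best first, with "confidence" (0 to 1); they miss things now and then, are a little off and sometimes report something else, mostly with a low value. They report only what shows in the picture. A call takes as long as a camera call. They do not tell look-alikes from the thing itself.
- look_for(name, camera): "pixel" ([column, row] in pixels, amid what is visible of it).
- regions_of(name, camera): "pixels" (480x640 bool, what is visible of it) and "pixel" ([column, row] in pixels, amid what is visible of it).
- mark_of(name, camera): "pixel" ([column, row] in pixels: a listed point, or the origin of a listed thing).
The state is a dict: "time_s": time; "q": joint angles; "dq": joint speeds; "joint_torque": joint torques, N m; "position": TCP position; "orientation": TCP orientation; "force": force on the tool from outside, world axes, zero at the start; "torque": the same for the moment, N m; "grip_width": finger opening in m; "gripper_force": force on a finger pad.
Only numpy, scipy, OpenCV 4.12 (cv2) and the standard library are available. Lean on these libraries where they do the work, as an engineer would, in place of code of your own. Each camera call takes 0.05 s, during which the arm holds its last target. There are 200 camera calls.

## Working session

There is one attempt and no reset: what is moved stays moved. The work goes in short steps, Python scripts to look and compute and a shell command to move; the robot and the scene stay as the last step left them, time stands still between calls to the robot, and variables do not carry over. Pictures are saved under pics/ and viewed, at most 10 in all, crops included, and the job is handed in when it is done.

```bash
mkdir -p pics
cat > h.py <<'E'
import numpy as np, cv2
from scipy.spatial.transform import Rotation as R
from workcell import *
def cam(n):
    i=camera_info(n); f=240/np.tan(np.radians(i['vfov'])/2)
    if 'rvec' in i:
        M=cv2.Rodrigues(np.array(i['rvec'],float))[0]; return f,i['cx'],i['cy'],M.T,-M.T@np.array(i['tvec'],float).ravel(),i
    s=get_state(); T=np.array(i['hand_eye']); Rt=R.from_euler('xyz',s['orientation']).as_matrix()
    return f,i['cx'],i['cy'],Rt@T[:3,:3],Rt@T[:3,3]+np.array(s['position']),i
def ray(c,px):
    f,cx,cy,M,o,_=c; d=M@np.array([(px[0]-cx)/f,(px[1]-cy)/f,1]); return o,d/np.linalg.norm(d)
def atz(c,px,z):
    o,d=ray(c,px); return o+d*(z-o[2])/d[2]
def proj(c,p):
    f,cx,cy,M,o,_=c; q=M.T@(np.array(p)-o); return [cx+f*q[0]/q[2],cy+f*q[1]/q[2]]
def save(n,img): cv2.imwrite('pics/'+n+'.png',img[:,:,::-1])
E
python3 - <<'E'
from h import *
print(get_state())
for n in ['scene','side']:
    c=cam(n); print(n,c[5],c[4]); save(n+'0',capture(n))
    for nm,z in [('head_left',.06),('head_middle',.06),('head_right',.06),('handle_left',.076),('handle_middle',.076),('handle_right',.076),('rail_left',.075),('rail_right',.075),('marker_mid',.032),('jar',0),('mouse',0),('driver',0)]:
        print(nm,[(np.round(r['pixel']),round(r['confidence'],2),np.round(atz(c,r['pixel'],z),3)) for r in mark_of(nm,n)[:4]])
E
```

```text
{'time_s': 0.0, 'q': array([ 1.50919941,  0.50182209, -0.42676529,  1.55143865,  0.22077668,
        1.13830257, -0.21031467]), 'dq': array([ 1.60428086e-03,  1.98110741e-03, -3.02049686e-04, -1.62984449e-03,
       -1.38177360e-03, -8.83817346e-04,  8.69396625e-05]), 'joint_torque': array([ 3.58289744e-04, -5.69531035e+01, -5.81623569e+00, -2.80939311e+01,
        1.07336583e-02,  1.18562160e-02, -3.81410615e-06]), 'position': array([ 0.20714164, -0.61533679,  0.20627797]), 'orientation': array([-3.13967124e+00, -6.87855372e-05,  3.24802256e-01]), 'force': array([0.42497736, 0.59744811, 0.19861027]), 'torque': array([ 0.01411212,  0.02270205, -0.02537848]), 'gripper_force': 0.0, 'grip_width': 0.08541637346924652}
scene {'vfov': 56.526626626685726, 'cx': 319.7840910019276, 'cy': 233.52862482712544, 'rvec': array([ 1.10782688,  2.45459018, -0.89813983]), 'tvec': array([ 0.37668721, -0.24642098,  1.24673891])} [1.00896675 0.3624362  0.77948737]
head_left [(array([317., 220.]), 0.56, array([ 0.509, -0.065,  0.06 ])), (array([376., 281.]), 0.55, array([0.554, 0.127, 0.06 ])), (array([392
[... 2193 characters left out ...]
91.]), 0.55, array([0.691, 0.089, 0.075]))]
rail_right [(array([290., 250.]), 0.88, array([ 0.508, -0.06 ,  0.075]))]
marker_mid [(array([303., 398.]), 0.9, array([ 0.501, -0.347,  0.032])), (array([337., 453.]), 0.71, array([ 0.541, -0.439,  0.032])), (array([260., 409.]), 0.64, array([ 0.43 , -0.355,  0.032]))]
jar [(array([387., 387.]), 0.77, array([ 0.646, -0.333,  0.   ])), (array([303., 191.]), 0.25, array([ 0.561,  0.195, -0.   ]))]
mouse [(array([246., 158.]), 0.89, array([0.426, 0.349, 0.   ]))]
driver [(array([387., 388.]), 0.74, array([ 0.647, -0.334,  0.   ])), (array([325., 146.]), 0.73, array([0.642, 0.371, 0.   ])), (array([384., 245.]), 0.55, array([ 0.716, -0.01 ,  0.   ]))]
```

View pics/scene0.png

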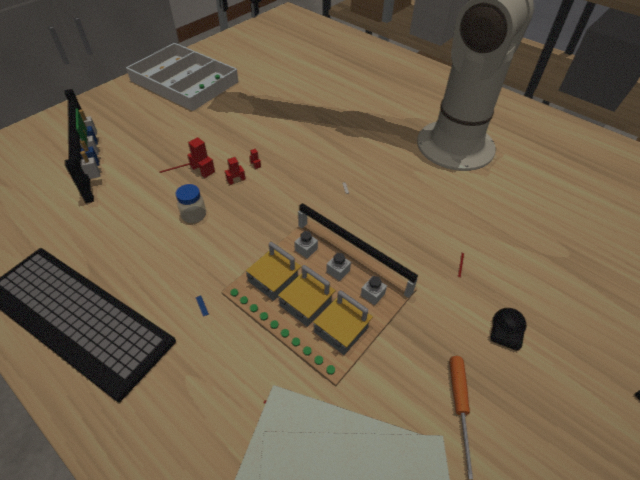

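View pics/side0.png

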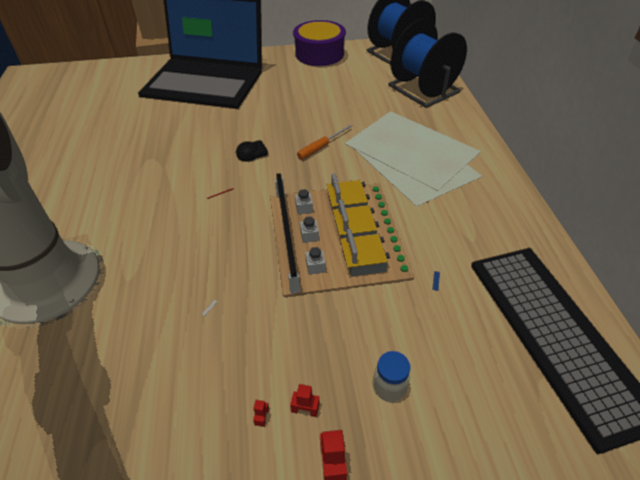

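The middle-sized marker is at scene (236,172) / side (305,400), upright. The jar is beside it, and the rig is nearly square to the robot.

```bash
python3 -m jog '{"delta_rot":[[0,0,0],[0,0,0],[0,0,0],[0,0,0],[0,0,0],[0,0,0],[0,0,0],[0,0,0],[0,0,0],[0,0,0]],"offset":[[1,-0.3,-0.3],[1,-0.3,-0.3],[1,-0.3,-0.3],[1,-0.3,-0.3],[1,-0.3,-0.3],[1,-0.3,-0.3],[1,-0.3,0],[1,-0.3,0],[1,-0.3,0],[0,0,0]],"jaw":[-1,-1,-1,-1,-1,-1,-1,-1,-1,-1]}'
python3 - <<'E'
from h import *
s=get_state();print(s['q'],s['position'],s['orientation'],s['force']); c=cam('wrist');print(c[5]['hand_eye'],c[5]['vfov'],c[4])
save('w1',capture('wrist'))
for p in [(.498,-.342,.032),(.435,-.348,.03)]: print(proj(c,p))
for r in mark_of('marker_mid','wrist'): print(r['pixel'],r['confidence'],atz(c,r['pixel'],.032))
E
```

```text
time_s: 2.13
position: [0.4448, -0.4462, 0.262]
orientation: [-3.14, -0.006, 0.335]
force: [0.5, 1.7, 0.9]
grip_width: -0.0002
gripper_force: 0.0
[ 1.13298937  0.43336902 -0.52733034  1.54048632  0.22081928  1.22644189
 -0.66374278] [ 0.44481746 -0.44615065  0.26203847] [-3.14043896 -0.00556105  0.33543359] [0.5440388  1.66914828 0.89490754]
[[-5.41006092e-04 -9.61257479e-01 -2.75651531e-01  6.97847901e-02]
 [ 9.99999846e-01 -4.86859269e-04 -2.64859387e-04  7.96455608e-04]
 [ 1.20394563e-04 -2.75651632e-01  9.61257595e-01 -1.68385647e-01]
 [ 0.00000000e+00  0.00000000e+00  0.00000000e+00  1.00000000e+00]] 59.995492490420105 [ 0.51015388 -0.42442309  0.43080855]
[np.float64(239.11142670964097), np.float64(102.954473270828)]
[np.float64(227.5669664939549), np.float64(170.40670959062084)]
[358.7, 98.1] 0.94 [ 0.53785236 -0.44372522  0.032     ]
[247.9, 102.5] 0.89 [ 0.50101956 -0.34947529  0.032     ]
[233.5, 177.4] 0.86 [ 0.43081458 -0.3555266   0.032     ]
```

View pics/w1.png

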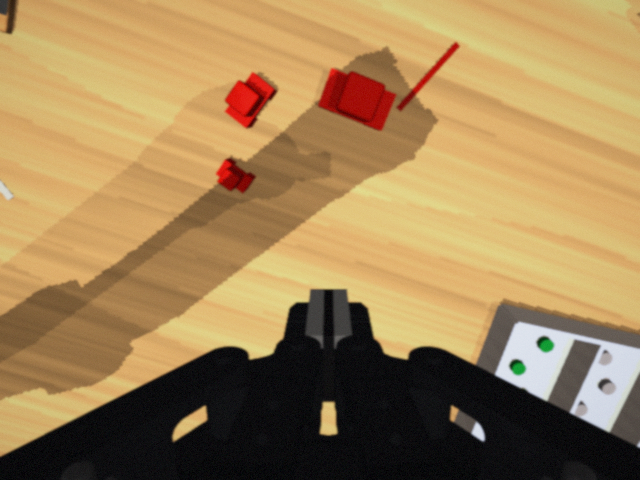

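Middle marker at wrist pixel (248,102), so about (0.501,-0.349). Small one at (234,177), large one at (358,98). Now over to the rig, turning the wrist on the way.

```bash
python3 -m jog '{"delta_rot":[[0,0,0.038],[0,0,0.038],[0,0,0.038],[0,0,0.038],[0,0,0.038],[0,0,0.038],[0,0,0.038],[0,0,0.038],[0,0,0.038],[0,0,0.038]],"offset":[[1,-0.6,0],[1,-0.6,0],[1,-0.6,0],[1,-0.6,0],[1,-0.6,0],[1,-0.6,0],[1,-0.6,0],[1,-0.6,0],[1,-0.6,0],[1,-0.6,0]],"jaw":[-1,-1,-1,-1,-1,-1,-1,-1,-1,-1]}'
```

```text
time_s: 3.07
position: [0.7504, -0.3473, 0.2616]
orientation: [3.141, -0.0, -0.875]
force: [0.1, -1.6, 0.4]
grip_width: -0.0
gripper_force: 0.0
```

Turn sign is reversed (tool z points down), so I'll turn back the other way.

```bash
python3 -m jog '{"delta_rot":[[0,0,-0.0385],[0,0,-0.0385],[0,0,-0.0385],[0,0,-0.0385],[0,0,-0.0385],[0,0,-0.0385],[0,0,-0.0385],[0,0,-0.0385],[0,0,-0.0385],[0,0,-0.0385]],"offset":[[-0.53,-0.33,0],[-0.53,-0.33,0],[-0.53,-0.33,0],[-0.53,-0.33,0],[-0.53,-0.33,0],[-0.53,-0.33,0],[-0.53,-0.33,0],[-0.53,-0.33,0],[-0.53,-0.33,0],[-0.53,-0.33,0]],"jaw":[-1,-1,-1,-1,-1,-1,-1,-1,-1,-1]}'
python3 -m jog '{"delta_rot":[[0,0,-0.0385],[0,0,-0.0385],[0,0,-0.0385],[0,0,-0.0385],[0,0,-0.0385],[0,0,-0.0385],[0,0,-0.0385],[0,0,-0.0385],[0,0,-0.0385],[0,0,-0.0385]],"offset":[[0.08,-0.75,0],[0.08,-0.75,0],[0.08,-0.75,0],[0.08,-0.75,0],[0.08,-0.75,0],[0.08,-0.75,0],[0.08,-0.75,0],[0.08,-0.75,0],[0.08,-0.75,0],[0.08,-0.75,0]],"jaw":[-1,-1,-1,-1,-1,-1,-1,-1,-1,-1]}'
python3 -m jog '{"delta_rot":[[0,0,0],[0,0,0]],"offset":[[0,0,0],[0,0,0]],"jaw":[-1,-1]}'
cat > rig.py <<'E'
from h import *
s=get_state();print(s['q'],s['position'],s['orientation']); c=cam('wrist')
import sys
save(sys.argv[1],capture('wrist'))
for nm,z in [('head_left',.06),('head_middle',.06),('head_right',.06),('handle_left',.076),('handle_middle',.076),('handle_right',.076),('rail_left',.075),('rail_middle',.075),('rail_right',.075)]:
    print(nm,[(np.round(r['pixel']),round(r['confidence'],2),np.round(atz(c,r['pixel'],z),4)) for r in mark_of(nm,'wrist')[:3]])
E
python3 rig.py w2
```

```text
time_s: 3.9
position: [0.6361, -0.2119, 0.2611]
orientation: [3.141, 0.001, 0.345]
force: [0.2, -1.0, 0.5]
grip_width: 0.0001
gripper_force: 0.0
time_s: 4.73
position: [0.4869, -0.06, 0.2611]
orientation: [-3.141, 0.001, 1.555]
force: [0.8, 0.2, 1.0]
grip_width: 0.0005
gripper_force: 0.0
time_s: 4.9
position: [0.4873, -0.0613, 0.2615]
orientation: [3.141, 0.002, 1.546]
force: [0.6, -0.2, -0.3]
grip_width: 0.0001
gripper_force: 0.0
[ 0.90795311  0.23258342 -0.95743939  1.86288641  0.21053853  1.1514709
 -0.14827203] [ 0.48728109 -0.06132721  0.26152797] [3.14135390e+00 2.43701027e-03 1.54587817e+00]
head_left []
head_middle [(array([356., 198.]), 0.57, array([ 0.5123, -0.0624,  0.06  ])), (array([409.,  83.]), 0.56, array([0.5573, 0.0338, 0.06  ]))]
head_right [(array([412., 188.]), 0.59, array([ 0.563 , -0.0549,  0.06  ]))]
handle_left []
handle_middle [(array([507.,  79.]), 0.77, array([0.6324, 0.0341, 0.076 ]))]
handle_right [(array([498., 191.]), 0.74, array([ 0.6332, -0.0561,  0.076 ]))]
rail_left []
rail_middle [(array([355.,  80.]), 0.93, array([0.5117, 0.0362, 0.075 ]))]
rail_right [(array([355., 195.]), 0.84, array([ 0.5106, -0.057 ,  0.075 ]))]
```

View pics/w2.png

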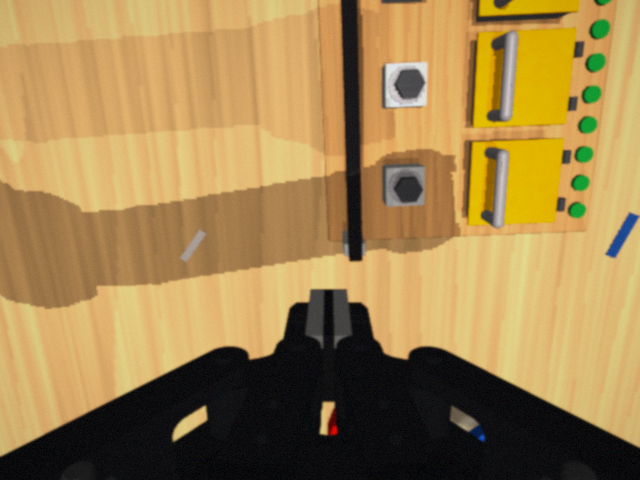

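Rail runs from (348,0) to (355,255), with the middle and right bolts at (409,84) and (406,188). I'll fit the rig pose from all points plus the rail's line.

Run:
```python
from h import *
c=cam('wrist'); im=cv2.imread('pics/w2.png').max(axis=2)
L=[];
for r in range(10,225,5):
    k=np.where(im[r,335:370]<45)[0]
    if len(k)>5: L.append(atz(c,(335+(k.min()+k.max())/2,r),.075)[:2])
L=np.array(L); p=np.polyfit(L[:,1],L[:,0],1); print('rail x=',p, 'yaw',np.arctan(-p[0]), 'spread',np.std(L[:,0]-np.polyval(p,L[:,1])))
# hex heads / handles: fit yaw fixed from rail
from scipy.optimize import least_squares
ob=[((409.5,84),(-60,0,60)),((406.5,188),(-60,-90,60)),((507,76),(15,0,76)),((498,188),(15,-90,76)),((355,80),(-110,0,75)),((355,195),(-110,-90,75))]
def f(v):
    out=[]
    for px,(x,y,z) in ob:
        w=[v[0]+(x*np.cos(v[2])-y*np.sin(v[2]))/1e3,v[1]+(x*np.sin(v[2])+y*np.cos(v[2]))/1e3,z/1e3]
        out+=list(np.subtract(proj(c,w),px))
    return out
s=least_squares(f,[.62,.035,0],loss='soft_l1'); print(s.x,np.round(s.fun,1))
```

```text
rail x= [-0.01799648  0.50915302] yaw 0.017994541761482744 spread 0.00016510200515592729
[0.61828435 0.03903595 0.01278125] [ 0.1 -2.7  1.1  0.4  0.7  0.2  0.8  0.5 -4.4  2.  -2.4 -1.8]
```

```bash
python3 -m jog '{"delta_rot":[[0,0,0],[0,0,0],[0,0,0],[0,0,0],[0,0,0],[0,0,0],[0,0,0],[0,0,0],[0,0,0],[0,0,0]],"offset":[[0.06,0.48,0.2],[0.06,0.48,0.8],[0.06,0.48,0.9],[0.06,0.48,0.9],[0.06,0.48,0.9],[0,0,0.9],[0,0,0.9],[0,0,0.6],[0,0,0.2],[0,0,0]],"jaw":[-1,-1,-1,-1,-1,-1,-1,-1,-1,-1]}'
```

```text
time_s: 6.23
position: [0.5589, -0.0515, 0.0706]
orientation: [-3.138, -0.001, 1.55]
force: [0.1, 0.5, -0.4]
grip_width: 0.0
gripper_force: 0.0
```

```bash
for i in 1; do python3 -m jog '{"delta_rot":[[0,0,0],[0,0,0],[0,0,0]],"offset":[[0,0,0.2],[0,0,0.1],[0,0,0]],"jaw":[-1,-1,-1]}'; done;  python3 -m jog '{"delta_rot":[[0,0,0],[0,0,0],[0,0,0]],"offset":[[0,0,0.07],[0,0,0.07],[0,0,0]],"jaw":[-1,-1,-1]}'
```

```text
time_s: 6.48
position: [0.5607, -0.052, 0.0639]
orientation: [3.14, 0.0, 1.55]
force: [0.8, 0.7, -1.0]
grip_width: -0.0
gripper_force: 0.0
time_s: 6.73
position: [0.5603, -0.0521, 0.0593]
orientation: [3.141, 0.0, 1.55]
force: [-0.3, 0.4, 0.9]
grip_width: 0.0003
gripper_force: 0.0
```

```bash
python3 -m jog '{"delta_rot":[[0,0,0],[0,0,0],[0,0,0]],"offset":[[0,0,0.07],[0,0,0.07],[0,0,0]],"jaw":[-1,-1,-1]}';python3 -m jog '{"delta_rot":[[0,0,0],[0,0,0]],"offset":[[0,0,0.06],[0,0,0]],"jaw":[-1,-1]}'
```

```text
time_s: 6.98
position: [0.5599, -0.0519, 0.0545]
orientation: [-3.141, 0.0, 1.55]
force: [-1.1, -0.2, -0.2]
grip_width: -0.0005
gripper_force: 0.0
time_s: 7.15
position: [0.56, -0.0518, 0.0528]
orientation: [-3.141, -0.0, 1.55]
force: [-0.5, -0.5, 0.2]
grip_width: -0.0002
gripper_force: 0.0
```

Run:
```python
from h import *
im=capture('side'); c=cam('side'); print(proj(c,get_state()['position']))
a=cv2.resize(im[150:310,240:440],None,fx=4,fy=4-0.25,interpolation=cv2.INTER_CUBIC); 
save('s1',a)
print(get_state()['force'],get_state()['joint_torque'])
```

```text
[np.float64(315.39508645336946), np.float64(251.24817771601468)]
[-0.01809556  0.23273172  0.43858256] [-1.13344059e-02 -5.10005701e+01 -1.17651808e+01 -2.00293064e+01
  2.43924104e-02 -1.96961209e-02 -1.17924926e-02]
```

View pics/s1.png

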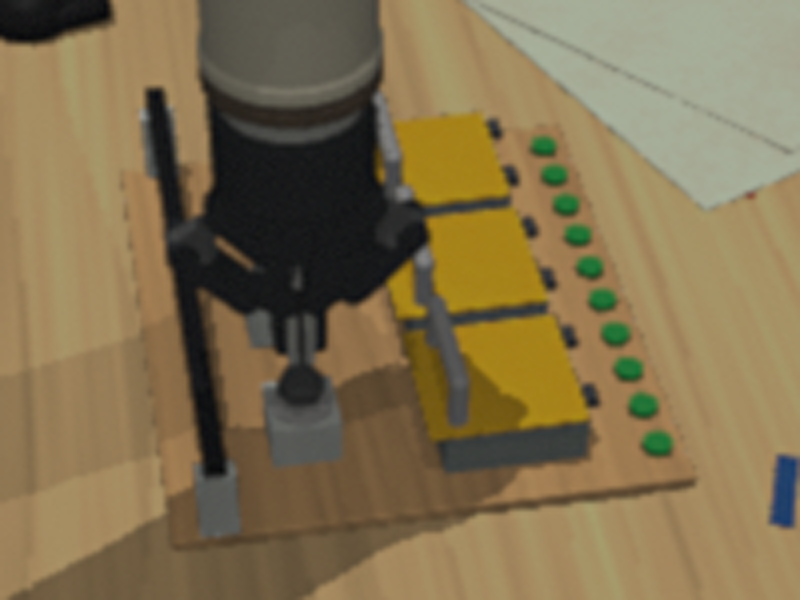

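```bash
python3 -m jog '{"delta_rot":[[0,0,0],[0,0,0]],"offset":[[0,0,0.08],[0,0,0]],"jaw":[-1,-1]}';python3 -m jog '{"delta_rot":[[0,0,0],[0,0,0]],"offset":[[0,0,0.07],[0,0,0]],"jaw":[-1,-1]}'
python3 - <<'E'
from h import *
b=capture('side'); a=cv2.imread('pics/side0.png')[:,:,::-1]
f=lambda i: cv2.resize(i[215:285,285:350],(400,430),interpolation=cv2.INTER_CUBIC)
save('s2',np.hstack([f(a),f(b)]))
E
```

```text
time_s: 7.37
position: [0.56, -0.0518, 0.0504]
orientation: [-3.141, -0.0, 1.55]
force: [-0.3, -1.0, -0.0]
grip_width: 0.0003
gripper_force: 0.0
time_s: 7.53
position: [0.56, -0.0519, 0.0483]
orientation: [-3.141, -0.0, 1.55]
force: [-0.3, 0.6, -0.3]
grip_width: -0.0001
gripper_force: 0.0
```

View pics/s2.png

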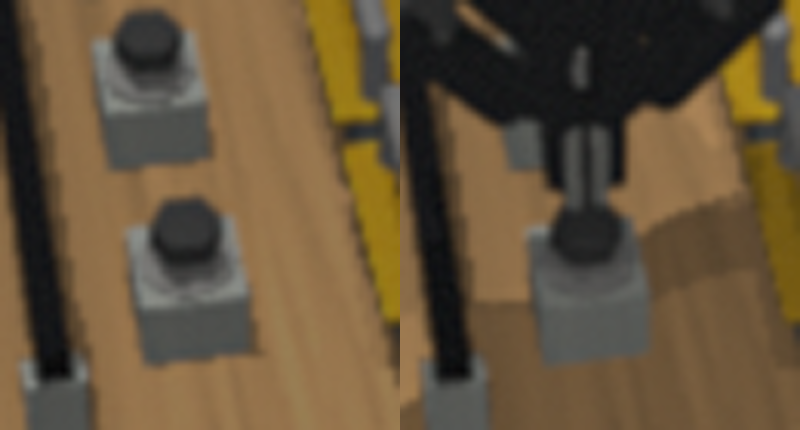

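```bash
python3 -m jog '{"delta_rot":[[0,0,0],[0,0,0]],"offset":[[0,0,-0.5],[0,0,-1]],"jaw":[-1,-1]}'; python3 -m jog '{"delta_rot":[[0,0,0],[0,0,0],[0,0,0],[0,0,0],[0,0,0]],"offset":[[-0.5,-0.5,-1],[-1,-0.9,-1],[-1,-0.9,-1],[-0.8,-0.2,-0.8],[0,0,0]],"jaw":[-1,-1,-1,-1,-1]}'
python3 - <<'E'
from h import *
b=capture('side'); a=cv2.imread('pics/side0.png')[:,:,::-1]
f=lambda i: cv2.resize(i[215:285,285:350],(400,430),interpolation=cv2.INTER_CUBIC)
w=capture('wrist'); save('w3f',w)
save('s3',np.vstack([np.hstack([f(a),f(b)])[100:300],cv2.resize(w,(800,400))[:400]]))
E
```

```text
time_s: 7.75
position: [0.5573, -0.0517, 0.0918]
orientation: [-3.135, -0.001, 1.55]
force: [0.1, 0.1, -0.0]
grip_width: -0.0001
gripper_force: 0.0
time_s: 8.17
position: [0.4933, -0.1457, 0.2023]
orientation: [3.136, 0.007, 1.543]
force: [1.8, -0.5, 0.5]
grip_width: -0.0001
gripper_force: 0.0
```

View pics/s3.png

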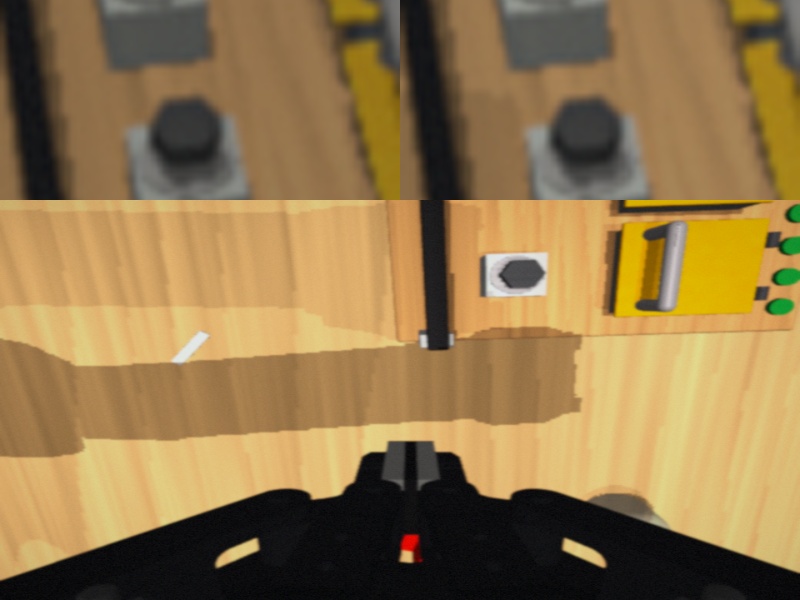

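The right bolt hasn't sunk and no contact was felt. I'll check where the fingertips really are against the reported TCP, hovering over the head.

```bash
python3 -m jog '{"delta_rot":[[0,0,0],[0,0,0],[0,0,0],[0,0,0],[0,0,0],[0,0,0],[0,0,0]],"offset":[[0.8,0.6,0.6],[0.9,0.7,0.7],[0.9,0.7,0.7],[0.4,0.3,0.9],[0,0,0.9],[0,0,0.3],[0,0,0]],"jaw":[-1,-1,-1,-1,-1,-1,-1]}'
python3 - <<'E'
from h import *
s=get_state(); print(s['position'],s['orientation']); P=[]
for n in ['side','scene']:
    im=capture(n).copy(); c=cam(n); u,v=proj(c,s['position']); hx,hy=proj(c,(.560,-.053,.06)); print(n,u,v,hx,hy)
    x0,y0=int(u)-25,int(v)-28
    k=cv2.resize(im[y0:y0+50,x0:x0+50],(400,400),interpolation=cv2.INTER_CUBIC).copy()
    cv2.drawMarker(k,(int((u+.5-x0)*8),int((v+.5-y0)*8)),(0,255,0),0,14,1)
    cv2.drawMarker(k,(int((hx+.5-x0)*8),int((hy+.5-y0)*8)),(255,0,255),0,14,1); P.append(k)
save('t1',np.hstack(P))
E
```

```text
time_s: 8.85
position: [0.5607, -0.0488, 0.0713]
orientation: [-3.135, -0.002, 1.553]
force: [0.3, 0.1, 0.3]
grip_width: -0.0002
gripper_force: 0.0
[ 0.56065497 -0.04881572  0.07130788] [-3.13502607e+00 -1.53163466e-03  1.55281146e+00]
side 315.3076648422811 244.0244638104538 315.366964206783 249.3635714409048
scene 306.7674234851951 233.1855129144186 305.53787311989754 235.493295049112
```

View pics/t1.png

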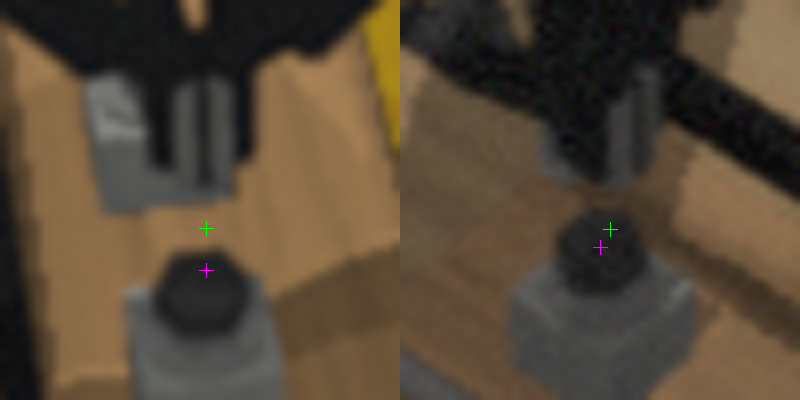

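The fingertips actually end about 12 mm short of the reported TCP, and head alignment is fine. I'll press deeper in small steps.

```bash
python3 -m jog '{"delta_rot":[[0,0,0],[0,0,0],[0,0,0]],"offset":[[-0.15,0,0.5],[0,0,0.27],[0,0,0]],"jaw":[-1,-1,-1]}'; python3 -m jog '{"delta_rot":[[0,0,0],[0,0,0]],"offset":[[0,0,0.08],[0,0,0]],"jaw":[-1,-1]}'; python3 -m jog '{"delta_rot":[[0,0,0],[0,0,0]],"offset":[[0,0,0.07],[0,0,0]],"jaw":[-1,-1]}'
```

```text
time_s: 9.2
position: [0.5623, -0.0566, 0.0502]
orientation: [-3.14, 0.001, 1.548]
force: [-0.5, -0.5, -0.5]
grip_width: 0.0001
gripper_force: 0.0
time_s: 9.37
position: [0.5634, -0.0554, 0.049]
orientation: [3.141, 0.0, 1.549]
force: [-1.1, 0.2, -0.1]
grip_width: 0.0002
gripper_force: 0.0
time_s: 9.53
position: [0.5636, -0.0551, 0.0469]
orientation: [3.141, 0.0, 1.55]
force: [0.2, -0.3, -0.3]
grip_width: -0.0
gripper_force: 0.0
```

```bash
python3 -m jog '{"delta_rot":[[0,0,0],[0,0,0]],"offset":[[0,0,0.06],[0,0,0]],"jaw":[-1,-1]}'
```

```text
time_s: 9.7
position: [0.5633, -0.0551, 0.0448]
orientation: [-3.142, 0.0, 1.55]
force: [0.3, -0.1, -0.4]
grip_width: -0.0002
gripper_force: 0.0
```

```bash
python3 -m jog '{"delta_rot":[[0,0,0],[0,0,0]],"offset":[[0,0,0.06],[0,0,0]],"jaw":[-1,-1]}'; python3 -m jog '{"delta_rot":[[0,0,0],[0,0,0]],"offset":[[0,0,0.05],[0,0,0]],"jaw":[-1,-1]}'
```

```text
time_s: 9.87
position: [0.5632, -0.0551, 0.0429]
orientation: [-3.141, -0.0, 1.55]
force: [-0.2, -0.7, -0.2]
grip_width: 0.0003
gripper_force: 0.0
time_s: 10.03
position: [0.5633, -0.0551, 0.0414]
orientation: [-3.141, -0.0, 1.55]
force: [-0.6, 0.1, -1.0]
grip_width: -0.0005
gripper_force: 0.0
```

```bash
python3 -m jog '{"delta_rot":[[0,0,0],[0,0,0]],"offset":[[0,0,0.05],[0,0,0]],"jaw":[-1,-1]}'; python3 -m jog '{"delta_rot":[[0,0,0],[0,0,0]],"offset":[[0,0,0.05],[0,0,0]],"jaw":[-1,-1]}'
```

```text
time_s: 10.2
position: [0.5632, -0.0551, 0.0399]
orientation: [-3.141, -0.0, 1.55]
force: [1.0, -0.7, 0.1]
grip_width: 0.0
gripper_force: 0.0
time_s: 10.37
position: [0.5632, -0.0551, 0.0384]
orientation: [-3.141, -0.0, 1.55]
force: [-0.3, -0.7, -0.3]
grip_width: -0.0003
gripper_force: 0.0
```

```bash
python3 -m jog '{"delta_rot":[[0,0,0],[0,0,0]],"offset":[[0,0,0.05],[0,0,0]],"jaw":[-1,-1]}'
python3 - <<'E'
from h import *
s=get_state(); print(s['position']); P=[]
for n in ['side','scene']:
    im=capture(n).copy(); c=cam(n); u,v=proj(c,s['position']); 
    x0,y0=int(u)-25,int(v)-35
    k=cv2.resize(im[y0:y0+50,x0:x0+50],(400,400),interpolation=cv2.INTER_CUBIC).copy()
    k=np.clip(k.astype(float)*1.8,0,255).astype(np.uint8)
    cv2.drawMarker(k,(int((u+.5-x0)*8),int((v+.5-y0)*8)),(0,255,0),0,14,1); P.append(k)
save('t2',np.hstack(P))
E
```

```text
time_s: 10.53
position: [0.5632, -0.0551, 0.0369]
orientation: [-3.141, -0.0, 1.55]
force: [-0.1, -0.6, 0.1]
grip_width: 0.0
gripper_force: 0.0
[ 0.56324216 -0.05513893  0.03689155]
```

View pics/t2.png

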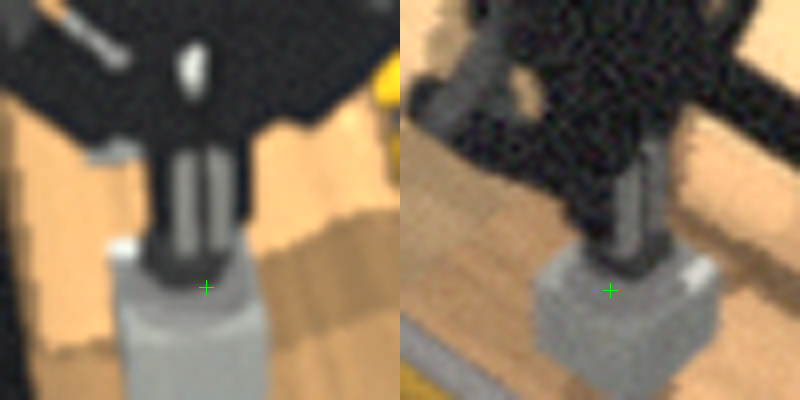

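The tips now sit on the head, which looks lower. I'll press on until something resists, then back off and measure the sink by image matching.

```bash
python3 -m jog '{"delta_rot":[[0,0,0],[0,0,0]],"offset":[[0,0,0.05],[0,0,0]],"jaw":[-1,-1]}'; python3 -m jog '{"delta_rot":[[0,0,0],[0,0,0]],"offset":[[0,0,0.05],[0,0,0]],"jaw":[-1,-1]}'
```

```text
time_s: 10.8
position: [0.5636, -0.0551, 0.0356]
orientation: [3.141, -0.0, 1.55]
force: [1.0, -0.0, -0.4]
grip_width: -0.0001
gripper_force: 0.0
time_s: 10.97
position: [0.5635, -0.0551, 0.0341]
orientation: [3.141, -0.0, 1.55]
force: [0.0, -0.1, -0.2]
grip_width: -0.0001
gripper_force: 0.2
```

```bash
for i in a b c; do python3 -c "
from workcell import *; s=get_state(); print(s['joint_torque'][1:4],s['gripper_force'])"; [ $i = a ] && python3 -m jog '{"delta_rot":[[0,0,0],[0,0,0]],"offset":[[0,0,0.05],[0,0,0]],"jaw":[-1,-1]}';  [ $i = b ] && python3 -m jog '{"delta_rot":[[0,0,0],[0,0,0]],"offset":[[0,0,0.05],[0,0,0]],"jaw":[-1,-1]}'; done
```

```text
[-52.1206069  -12.06997365 -18.9992398 ] 0.2071639127098024
time_s: 11.13
position: [0.5635, -0.0551, 0.0325]
orientation: [3.141, -0.0, 1.55]
force: [0.8, -0.5, -0.3]
grip_width: -0.0003
gripper_force: 0.3
[-52.167871   -12.05485046 -18.88298392] 0.3040879173204303
time_s: 11.3
position: [0.5634, -0.0551, 0.0309]
orientation: [3.142, -0.0, 1.55]
force: [0.4, -0.5, 1.1]
grip_width: -0.0002
gripper_force: 0.3
[-52.26744175 -12.06561685 -18.82172048] 0.2837709034793079
```

```bash
python3 -m jog '{"delta_rot":[[0,0,0],[0,0,0]],"offset":[[0,0,0.05],[0,0,0]],"jaw":[-1,-1]}'; python3 -m jog '{"delta_rot":[[0,0,0],[0,0,0]],"offset":[[0,0,0.05],[0,0,0]],"jaw":[-1,-1]}'
python3 - <<'E'
from h import *
print(get_state()['joint_torque'][1:4])
a=cv2.imread('pics/side0.png'); b=capture('side')[:,:,::-1]
g=lambda i:cv2.cvtColor(np.ascontiguousarray(i),cv2.COLOR_BGR2GRAY)
save('t3',cv2.resize(np.hstack([a[225:275,290:345],b[225:275,290:345]])[:,:,::-1],None,fx=7,fy=7,interpolation=cv2.INTER_CUBIC))
E
```

```text
time_s: 11.47
position: [0.5634, -0.0551, 0.0294]
orientation: [3.142, -0.0, 1.55]
force: [0.2, -0.1, 0.8]
grip_width: -0.0003
gripper_force: 0.2
time_s: 11.63
position: [0.5634, -0.0551, 0.0281]
orientation: [-3.142, 0.0, 1.55]
force: [0.2, 0.7, 2.6]
grip_width: 0.0
gripper_force: 1.3
[-51.61996007 -11.82540447 -18.47682774]
```

```bash
python3 -m jog '{"delta_rot":[[0,0,0],[0,0,0],[0,0,0]],"offset":[[0,0,0.05],[0,0,0],[0,0,0]],"jaw":[-1,-1,-1]}'; python3 -m jog '{"delta_rot":[[0,0,0],[0,0,0],[0,0,0]],"offset":[[0,0,0.04],[0,0,0],[0,0,0]],"jaw":[-1,-1,-1]}'
```

```text
time_s: 11.93
position: [0.5635, -0.0551, 0.028]
orientation: [3.141, 0.001, 1.55]
force: [-4.9, -0.7, 15.4]
grip_width: -0.0002
gripper_force: 7.6
time_s: 12.18
position: [0.5635, -0.0552, 0.0279]
orientation: [3.141, 0.002, 1.55]
force: [-9.5, -0.0, 25.6]
grip_width: -0.0
gripper_force: 12.6
```

The right bolt is solid: no slide, force up to 25 N at z=0.028. The finger ends therefore sit about 32 mm behind the reported TCP. On to the middle bolt.

```bash
python3 -m jog '{"delta_rot":[[0,0,0],[0,0,0],[0,0,0],[0,0,0],[0,0,0],[0,0,0],[0,0,0]],"offset":[[0,0,-0.9],[1,-0.07,0],[1,-0.07,0],[1,-0.07,0.2],[0,0,0.3],[0,0,0],[0,0,0]],"jaw":[-1,-1,-1,-1,-1,-1,-1]}'; python3 -m jog '{"delta_rot":[[0,0,0],[0,0,0]],"offset":[[0,0,0.1],[0,0,0]],"jaw":[-1,-1]}'
```

```text
time_s: 12.77
position: [0.5582, 0.0347, 0.0367]
orientation: [-3.14, 0.001, 1.551]
force: [0.1, -0.8, 1.1]
grip_width: 0.0
gripper_force: 0.0
time_s: 12.93
position: [0.5591, 0.034, 0.0359]
orientation: [-3.141, 0.001, 1.548]
force: [-5.8, 0.4, 14.3]
grip_width: -0.0004
gripper_force: 7.0
```

Middle is solid at z=0.036, 8 mm higher than where the right one stopped, so the right bolt seems to have sunk its 8 mm. Checking that in the image.

```bash
python3 -m jog '{"delta_rot":[[0,0,0],[0,0,0],[0,0,0],[0,0,0]],"offset":[[0,0,-1],[0,0,-1],[0,0,-1],[0,0,-1]],"jaw":[-1,-1,-1,-1]}' | head -3
python3 - <<'E'
from h import *
a=cv2.imread('pics/side0.png'); b=capture('side')[:,:,::-1]
print('head_right',[(r['pixel'],r['confidence']) for r in mark_of('head_right','side')])
save('u1',np.hstack([cv2.resize(np.ascontiguousarray(i[225:280,285:345]),(400,366),interpolation=cv2.INTER_CUBIC) for i in (a,b)])[:,:,::-1])
for n,i in (('before',a),('after',b)):
    m=(i.max(axis=2)<62)[240:275,302:330]; y,x=np.nonzero(m); print(n,m.sum(),x.mean()+302,y.mean()+240)
    print(i.max(axis=2)[240:275,315])
E
```

```text
time_s: 13.27
position: [0.5589, 0.0332, 0.1557]
orientation: [-3.141, 0.0, 1.548]
head_right [([317.1, 251.5], 0.47)]
before 97 314.89690721649487 253.1958762886598
[ 77  98 137 147 148 150 139  89  54  53  56  55  55  55  54  39  32  34
  51  65  70  89 105  98 101  88  80  79  82  79  81  81  78  98 142]
after 104 314.7692307692308 255.125
[ 86  94 103 106 106 107 106 106 102  82  51  42  42  41  40  43  40  40
  36  32  49  78  85  95 109  95  87  86  86  87  88  87  85  92 113]
```

View pics/u1.png

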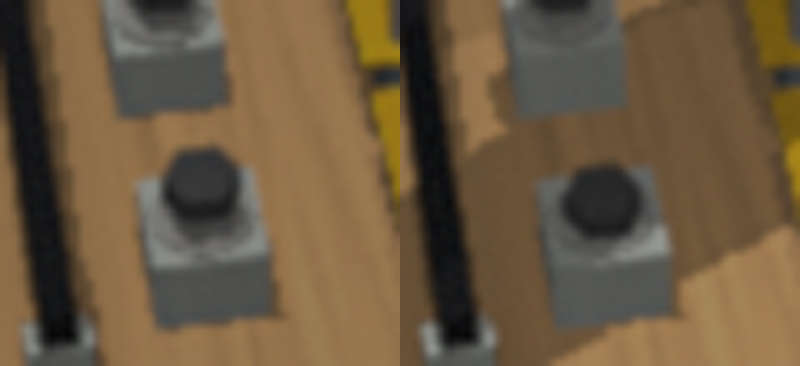

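The right head's image moved down about 2.4 px (about 7–8 mm): the right bolt is loose and fully down. Now to the marker.

```bash
python3 -m jog '{"delta_rot":[[0,0,0],[0,0,0],[0,0,0],[0,0,0],[0,0,0],[0,0,0],[0,0,0],[0,0,0],[0,0,0],[0,0,0]],"offset":[[-1,-0.2,-0.3],[-1,-0.2,-0.3],[-1,-0.2,-0.3],[-1,-0.2,-0.3],[-1,-0.2,-0.3],[-1,-0.2,0],[-1,-0.2,0],[-1,-0.2,0],[-1,-0.2,0],[-1,-0.2,0]],"jaw":[-1,-1,-1,-1,-1,-1,-1,-1,-1,-1]}'
python3 -m jog '{"delta_rot":[[0,0,0.03],[0,0,0.03],[0,0,0.03],[0,0,0.02],[0,0,0],[0,0,0],[0,0,0]],"offset":[[-1,0.1,0],[-1,0.1,0],[-1,0.1,0],[-1,0,0],[-0.5,0,0],[0,0,0],[0,0,0]],"jaw":[-1,-1,-0.3,-0.3,-0.3,-0.3,-0.3]}'
cat > mk.py <<'E'
from h import *
s=get_state(); c=cam('wrist'); im=capture('wrist'); save('mk',im)
print(s['position'],s['orientation'],s['grip_width'])
for r in mark_of('marker_mid','wrist'): print(r['pixel'],r['confidence'],atz(c,r['pixel'],.032))
hsv=cv2.cvtColor(im,cv2.COLOR_RGB2HSV); h,S,v=cv2.split(hsv)
m=(((h<8)|(h>172))&(S>170)&(v>50)).astype(np.uint8)
n,l,st,ce=cv2.connectedComponentsWithStats(m)
for i in range(1,n):
    if st[i,4]>150: 
        cn=cv2.findContours((l==i).astype(np.uint8),0,1)[0][0]
        g=np.array([atz(c,p[0],.030)[:2] for p in cn],np.float32)*1000
        (cx,cy),(w,hh),a=cv2.minAreaRect(g); print(i,st[i],'rect@z30',cx,cy,w,hh,a)
        # bright top of stem
        k=(l==i); vv=v[k]; t=k&(v>np.percentile(vv,60)); 
        print('  v pct',np.percentile(vv,[10,30,50,70,90]))
E
python3 mk.py
```

```text
time_s: 14.2
position: [0.4911, -0.2667, 0.1989]
orientation: [-3.141, 0.0, 1.547]
force: [0.3, -0.6, -0.0]
grip_width: 0.0001
gripper_force: 0.0
time_s: 14.78
position: [0.4757, -0.3972, 0.1986]
orientation: [-3.14, -0.001, 1.203]
force: [0.4, 0.1, 0.8]
grip_width: 0.0297
gripper_force: 0.0
[ 0.47573412 -0.39715941  0.19863727] [-3.14030273e+00 -7.59642009e-04  1.20335359e+00] 0.02969994946018071
[338.5, 140.3] 0.91 [ 0.50237154 -0.35093676  0.032     ]
[417.9, 233.2] 0.8 [ 0.53752857 -0.44558195  0.032     ]
[257.7, 175.8] 0.79 [ 0.43188797 -0.35360765  0.032     ]
1 [ 311  121   57   35 1806] rect@z30 503.25341796875 -350.16143798828125 25.791358947753906 44.344051361083984 71.31653594970703
  v pct [129.  134.  154.  218.5 229. ]
2 [ 242  154   31   42 1027] rect@z30 430.9803161621094 -352.60760498046875 32.655296325683594 23.610042572021484 71.7569808959961
  v pct [ 93. 120. 134. 151. 165.]
3 [ 381  185  135   90 4413] rect@z30 547.884521484375 -463.60675048828125 62.54859924316406 129.5345458984375 31.78657341003418
  v pct [ 86. 114. 154. 164. 169.]
```

```bash
python3 -m jog '{"delta_rot":[[0,0,0],[0,0,0],[0,0,-0.013],[0,0,0],[0,0,0],[0,0,0],[0,0,0],[0,0,0]],"offset":[[0.6,0.09,0.2],[0.6,0.09,0.6],[0.57,0.09,0.9],[0,0,0.9],[0,0,0.9],[0,0,0.9],[0,0,0.5],[0,0,0]],"jaw":[0,0,0,0,0,0,0,0]}'
python3 -m jog '{"delta_rot":[[0,0,0],[0,0,0],[0,0,0],[0,0,0]],"offset":[[0,0,0.3],[0,0,0.3],[0,0,0],[0,0,0]],"jaw":[0,0,0,0]}'
python3 - <<'E'
from h import *
s=get_state(); im=capture('wrist'); hsv=cv2.cvtColor(im,cv2.COLOR_RGB2HSV); h,S,v=cv2.split(hsv)
m=(((h<8)|(h>172))&(S>170)&(v>50)).astype(np.uint8)
n,l,st,ce=cv2.connectedComponentsWithStats(m); print(s['position'],s['orientation'],[ (st[i],ce[i]) for i in range(1,n) if st[i,4]>150]); c=cam('wrist')
for z in (.03,.064):print(z,proj(c,(.5025,-.3505,z)))
E
```

```text
time_s: 15.55
position: [0.5016, -0.3467, 0.0491]
orientation: [-3.136, -0.003, 1.248]
force: [-0.6, 0.2, -0.0]
grip_width: 0.043
gripper_force: 0.0
time_s: 15.88
position: [0.5039, -0.35, 0.0349]
orientation: [3.141, 0.0, 1.245]
force: [0.7, 0.1, 0.2]
grip_width: 0.0428
gripper_force: 0.0
[ 0.50386436 -0.34997618  0.0348867 ] [3.14105677e+00 1.89027485e-04 1.24531753e+00] [(array([ 276,  236,  101,  104, 8230], dtype=int32), array([325.7690158 , 284.71360875])), (array([ 146,  280,   72,   85, 3847], dtype=int32), array([182.65375617, 321.84897323])), (array([ 472,  435,   44,   45, 1090], dtype=int32), array([487.68623853, 462.41559633]))]
0.03 [np.float64(324.11956868234154), np.float64(280.9106529604047)]
0.064 [np.float64(323.3199708149421), np.float64(315.5578095826112)]
```

```bash
python3 -m jog '{"delta_rot":[[0,0,0],[0,0,0],[0,0,0]],"offset":[[0,0,0.25],[0,0,0],[0,0,0]],"jaw":[0,0,0]}'; python3 -m jog '{"delta_rot":[[0,0,0],[0,0,0],[0,0,0]],"offset":[[0,0,0.2],[0,0,0],[0,0,0]],"jaw":[0,0,0]}'; python3 -m jog '{"delta_rot":[[0,0,0],[0,0,0],[0,0,0]],"offset":[[0,0,0.15],[0,0,0],[0,0,0]],"jaw":[0,0,0]}'
```

```text
time_s: 16.18
position: [0.5033, -0.3498, 0.0267]
orientation: [-3.141, -0.0, 1.245]
force: [-0.3, 1.0, 0.2]
grip_width: 0.0427
gripper_force: 0.0
time_s: 16.43
position: [0.5033, -0.3496, 0.0205]
orientation: [-3.141, -0.0, 1.245]
force: [0.0, -0.1, 0.1]
grip_width: 0.0428
gripper_force: 0.0
time_s: 16.68
position: [0.5034, -0.3497, 0.0161]
orientation: [-3.141, -0.0, 1.245]
force: [-0.4, -0.4, 0.1]
grip_width: 0.0428
gripper_force: 0.0
```

```bash
python3 -m jog '{"delta_rot":[[0,0,0],[0,0,0],[0,0,0],[0,0,0],[0,0,0],[0,0,0],[0,0,0]],"offset":[[0,0,0.12],[0,0,0],[0,0,0],[0,0,0],[0,0,0],[0,0,0],[0,0,0]],"jaw":[0,-1,-1,-1,-1,-1,-1]}'
```

```text
time_s: 17.27
position: [0.5036, -0.3499, 0.0128]
orientation: [3.142, 0.0, 1.245]
force: [0.2, -1.1, -0.5]
grip_width: 0.0211
gripper_force: 58.6
```

```bash
python3 -m jog '{"delta_rot":[[0,0,0],[0,0,0],[0,0,0],[0,0,0],[0,0,0],[0,0,0]],"offset":[[0,0,-0.4],[0,0,-0.9],[0,0,-1],[0,0,-1],[0,0,-1],[0,0,-0.3]],"jaw":[-1,-1,-1,-1,-1,-1]}'
python3 -m jog '{"delta_rot":[[0,0,-0.0155],[0,0,-0.0155],[0,0,-0.0155],[0,0,-0.0155],[0,0,-0.0155],[0,0,-0.0155],[0,0,-0.0155],[0,0,0],[0,0,0]],"offset":[[0.6,-0.1,0],[1,-0.12,0],[1,-0.12,0],[1,-0.12,0],[1,-0.12,0],[1,-0.12,0],[0.7,-0.12,0],[0,0,0],[0,0,0]],"jaw":[-1,-1,-1,-1,-1,-1,-1,-1,-1]}'
python3 - <<'E'
from h import *
s=get_state(); print(s['q']); c=cam('wrist'); im=capture('wrist')
for nm,z in [('head_right',.052),('handle_right',.076),('rail_right',.075),('rail_middle',.075)]:
    print(nm,[(np.round(r['pixel']),round(r['confidence'],2),np.round(atz(c,r['pixel'],z),4)) for r in mark_of(nm,'wrist')[:3]])
g=im.max(axis=2); L=[]
for r in range(5,260,10):
    k=np.where(g[r]<40)[0]; k=k[(k>250)&(k<420)]
    if len(k)>5: p=atz(c,((k.min()+k.max())/2,r),.075); L.append((r,k.min(),k.max(),round(p[0],4),round(p[1],4)))
print(*L[::2],sep='\n')
hsv=cv2.cvtColor(im,cv2.COLOR_RGB2HSV); h,S,v=cv2.split(hsv); m=(((h<8)|(h>172))&(S>170)&(v>50))
y,x=np.nonzero(m); print('red',x.min(),x.max(),y.min(),y.max(),m.sum())
E
```

```text
time_s: 17.77
position: [0.5065, -0.3508, 0.1568]
orientation: [3.134, 0.002, 1.246]
force: [1.6, -0.1, -0.2]
grip_width: 0.0212
gripper_force: 58.7
time_s: 18.52
position: [0.5121, -0.1586, 0.1506]
orientation: [-3.141, 0.0, 1.59]
force: [-1.0, -0.4, 0.6]
grip_width: 0.0215
gripper_force: 58.6
[ 0.93381437  0.46859863 -0.86175767  1.88075395  0.42373365  0.98672327
 -0.09570746]
head_right [(array([411.,  62.]), 0.97, array([ 0.5594, -0.0563,  0.052 ])), (array([326., 307.]), 0.48, array([ 0.512 , -0.2168,  0.052 ]))]
handle_right [(array([560.,  58.]), 0.82, array([ 0.6356, -0.0555,  0.076 ]))]
rail_right [(array([325.,  57.]), 0.8, array([ 0.5084, -0.0574,  0.075 ])), (array([329., 307.]), 0.26, array([ 0.5137, -0.206 ,  0.075 ]))]
rail_middle []
(5, np.int64(319), np.int64(337), np.float64(0.5096), np.float64(-0.0322))
(25, np.int64(319), np.int64(337), np.float64(0.5098), np.float64(-0.0417))
(45, np.int64(320), np.int64(337), np.float64(0.5102), np.float64(-0.0515))
(65, np.int64(319), np.int64(336), np.float64(0.5099), np.float64(-0.0615))
(85, np.int64(325), np.int64(336), np.float64(0.5117), np.float64(-0.0718))
red 271 384 250 374 9440
```

```bash
python3 -m jog '{"delta_rot":[[0,0,0],[0,0,0],[0,0,0],[0,0,0],[0,0,0],[0,0,0],[0,0,0],[0,0,0],[0,0,0]],"offset":[[0.6,0,0],[0.9,0,0],[0.9,0,0],[0.7,0,0.2],[0.32,0,0.6],[0,0,0.7],[0,0,0.4],[0,0,0],[0,0,0]],"jaw":[-1,-1,-1,-1,-1,-1,-1,-1,-1]}'
```

```text
time_s: 19.52
position: [0.5107, -0.0585, 0.0933]
orientation: [-3.14, -0.0, 1.585]
force: [-0.3, -0.5, -0.0]
grip_width: 0.0207
gripper_force: 58.7
```

```bash
python3 -m jog '{"delta_rot":[[0,0,0],[0,0,0],[0,0,0],[0,0,0],[0,0,0]],"offset":[[0.08,-0.02,0.2],[0,0,0.3],[0,0,0.2],[0,0,0],[0,0,0]],"jaw":[-1,-1,-1,-1,-1]}'; python3 -m jog '{"delta_rot":[[0,0,0],[0,0,0]],"offset":[[0,0,0.06],[0,0,0]],"jaw":[-1,-1]}'
```

```text
time_s: 19.93
position: [0.5101, -0.0553, 0.0725]
orientation: [-3.141, -0.0, 1.586]
force: [-0.3, 0.6, -0.4]
grip_width: 0.021
gripper_force: 58.7
time_s: 20.1
position: [0.5106, -0.0553, 0.0711]
orientation: [3.141, 0.0, 1.586]
force: [0.1, 0.9, -0.5]
grip_width: 0.0209
gripper_force: 58.7
```

```bash
python3 -m jog '{"delta_rot":[[0,0,0],[0,0,0]],"offset":[[0,0,0.05],[0,0,0]],"jaw":[-1,-1]}'; python3 -m jog '{"delta_rot":[[0,0,0],[0,0,0]],"offset":[[0,0,0.05],[0,0,0]],"jaw":[-1,-1]}'
```

```text
time_s: 20.27
position: [0.5107, -0.0553, 0.0696]
orientation: [3.141, 0.0, 1.586]
force: [-0.5, 0.1, -0.3]
grip_width: 0.0213
gripper_force: 58.8
time_s: 20.43
position: [0.5107, -0.0553, 0.0695]
orientation: [3.141, 0.002, 1.586]
force: [-5.1, -0.2, 14.6]
grip_width: 0.0212
gripper_force: 60.8
```

Seated as predicted (contact at TCP z 0.0696). Unload, release, and rise.

```bash
python3 -m jog '{"delta_rot":[[0,0,0],[0,0,0],[0,0,0],[0,0,0],[0,0,0],[0,0,0]],"offset":[[0,0,-0.05],[0,0,0],[0,0,0],[0,0,0],[0,0,0],[0,0,0]],"jaw":[-1,-1,-0.2,-0.2,0,0]}'
python3 -m jog '{"delta_rot":[[0,0,0],[0,0,0],[0,0,0],[0,0,0],[0,0,0],[0,0,0]],"offset":[[0,0,-0.3],[0,0,-0.6],[0,0,-1],[0,0,-1],[0,0,-0.6],[0,0,0]],"jaw":[0,0,0,0,0,0]}'
python3 - <<'E'
from h import *
for n in ('side','scene'):
    c=cam(n); im=capture(n)
    hsv=cv2.cvtColor(im,cv2.COLOR_RGB2HSV); h,S,v=cv2.split(hsv); u,w=map(int,proj(c,(.510,-.0555,.089)))
    m=(((h<8)|(h>172))&(S>150)&(v>40)); m[:w-25]=0;m[w+25:]=0;m[:,:u-20]=0;m[:,u+20:]=0
    y,x=np.nonzero(m); print(n,'expected',proj(c,(.510,-.0555,.089)),'red',x.mean(),y.mean(),x.min(),x.max(),y.min(),y.max(), proj(c,(.510,-.0555,.121)),[proj(c,(.510+a,-.0555-.012,.059)) for a in(-.022,.022)])
    print([(r['pixel'],round(r['confidence'],2)) for r in mark_of('marker_mid',n)[:5]])
E
```

```text
time_s: 20.93
position: [0.5104, -0.0552, 0.0694]
orientation: [-3.141, -0.0, 1.586]
force: [-0.5, 0.1, 0.0]
grip_width: 0.0425
gripper_force: 0.0
time_s: 21.43
position: [0.5135, -0.0549, 0.1791]
orientation: [3.134, 0.002, 1.587]
force: [1.0, 0.3, 0.2]
grip_width: 0.0424
gripper_force: 0.0
side expected [np.float64(289.95066335596704), np.float64(243.27140330274602)] red 289.6808988764045 243.83595505617978 279 301 228 258 [np.float64(288.99347574556134), np.float64(231.96558889014068)] [[np.float64(280.34707664344717), np.float64(259.1225844833799)], [np.float64(302.38815696511693), np.float64(256.6359312524349)]]
[([291.5, 244.7], 0.79), ([263.9, 410.6], 0.59), ([335.0, 452.9], 0.57), ([347.1, 241.6], 0.17)]
scene expected [np.float64(320.40368542290764), np.float64(212.68808264103492)] red 320.5417661097852 214.18854415274464 311 331 198 230 [np.float64(320.67507007515997), np.float64(202.07064946550236)] [[np.float64(322.60109478079767), np.float64(213.966849395547)], [np.float64(309.2904363117097), np.float64(225.02911308862764)]]
[([255.2, 157.6], 0.68), ([199.1, 155.7], 0.64)]
```

Both views agree with a seated, upright marker (within about 1 px). Now the right cover's handle, at about (0.6345, -0.0545).

```bash
python3 -m jog '{"delta_rot":[[0,0,0],[0,0,0],[0,0,0],[0,0,0],[0,0,0],[0,0,0],[0,0,0],[0,0,0],[0,0,0]],"offset":[[0.02,0.6,0],[0.02,0.9,0],[0.02,0.9,0],[0.02,0.9,0.2],[0.02,0.83,0.8],[0,0,0.9],[0,0,0.9],[0,0,0.4],[0,0,0]],"jaw":[0,0,0,0,0,0,0,0,0]}'
python3 - <<'E'
from h import *
c=cam('wrist'); im=capture('wrist')
print(get_state()['position'],[(r['pixel'],r['confidence'],atz(c,r['pixel'],.076)) for r in mark_of('handle_right','wrist')])
print(proj(c,(.6345,-.0545,.076)))
E
```

```text
time_s: 22.38
position: [0.6304, -0.0502, 0.0737]
orientation: [-3.133, -0.001, 1.587]
force: [-0.6, 0.6, -0.9]
grip_width: 0.0426
gripper_force: 0.0
[ 0.63220906 -0.05009282  0.07625783] [([337.0, 298.2], 0.72, array([ 0.63448089, -0.05604407,  0.076     ])), ([28.7, 305.5], 0.21, array([ 0.4992494 , -0.06219301,  0.076     ]))]
[np.float64(337.1207360685778), np.float64(294.9107080722558)]
```

```bash
python3 -m jog '{"delta_rot":[[0,0,0],[0,0,0],[0,0,0],[0,0,0],[0,0,0],[0,0,0]],"offset":[[-0.15,0.05,0.2],[0,0,0.4],[0,0,0.4],[0,0,0.25],[0,0,0],[0,0,0]],"jaw":[0,0,0,0,0,0]}'
```

```text
time_s: 22.98
position: [0.6352, -0.0547, 0.0402]
orientation: [-3.14, -0.0, 1.586]
force: [0.3, -0.3, -0.4]
grip_width: 0.0427
gripper_force: 0.0
```

```bash
python3 -m jog '{"delta_rot":[[0,0,0],[0,0,0],[0,0,0],[0,0,0],[0,0,0],[0,0,0],[0,0,0],[0,0,0]],"offset":[[0,0,0.07],[0,0,0],[0,0,0],[0,0,0],[0,0,0],[0,0,0],[0,0,0],[0,0,0]],"jaw":[0,-1,-1,-1,-1,-1,-1,-1]}'
```

```text
time_s: 23.65
position: [0.6341, -0.0548, 0.0389]
orientation: [-3.138, 0.001, 1.586]
force: [-5.2, 1.3, 2.4]
grip_width: 0.0076
gripper_force: 58.6
```

```bash
python3 -m jog '{"delta_rot":[[0,0,0],[0,0,0],[0,0,0],[0,0,0],[0,0,0],[0,0,0]],"offset":[[0,0.1,-0.2],[0,0.12,-0.19],[0,0.14,-0.18],[0,0.15,-0.17],[0,0,0],[0,0,0]],"jaw":[-1,-1,-1,-1,-1,-1]}'
python3 - <<'E'
from h import *
im=capture('side'); c=cam('side')
print([(r['pixel'],r['confidence']) for r in mark_of('handle_right','side')]); H=np.array([.6185+.085+.0015,-.0505])
for t in (0,10,20,30):
    p=np.radians(24.57+t); print(t,proj(c,(H[0]-.077*np.cos(p),-.055,.044+.077*np.sin(p))))
E
```

```text
time_s: 24.15
position: [0.648, -0.0546, 0.0616]
orientation: [-3.135, 0.001, 1.586]
force: [-12.4, -0.6, 7.1]
grip_width: 0.0072
gripper_force: 58.9
[([360.4, 234.6], 0.68)]
0 [np.float64(352.4955107459716), np.float64(240.61083433401475)]
10 [np.float64(355.9942924482031), np.float64(236.24825064853968)]
20 [np.float64(360.4817120907562), np.float64(232.17476133579876)]
30 [np.float64(365.8238111667932), np.float64(228.53704046064377)]
```

```bash
python3 -m jog '{"delta_rot":[[0,0,0],[0,0,0],[0,0,0],[0,0,0],[0,0,0],[0,0,0]],"offset":[[0,0.1,-0.18],[0,0.17,-0.16],[0,0.17,-0.13],[0,0.18,-0.12],[0,0,0],[0,0,0]],"jaw":[-1,-1,-1,-1,-1,-1]}'
```

```text
time_s: 24.75
position: [0.6698, -0.0542, 0.0797]
orientation: [-3.141, 0.0, 1.586]
force: [-6.1, 0.5, 2.9]
grip_width: 0.0073
gripper_force: 59.5
```

```bash
python3 -m jog '{"delta_rot":[[0,0,0],[0,0,0],[0,0,0],[0,0,0],[0,0,0],[0,0,0],[0,0,0]],"offset":[[0,0.2,-0.08],[0,0.2,-0.07],[0,0.21,-0.04],[0,0.21,-0.02],[0,0.15,0],[0,0,0],[0,0,0]],"jaw":[-1,-1,-1,-1,-1,-1,-1]}'
cat > ck.py <<'E'
from h import *
for n in ('side','scene'):
    c=cam(n); capture(n)
    print(n,[(np.round(r['pixel'],1),round(r['confidence'],2)) for r in mark_of('handle_right',n)[:3]],'marker',[(np.round(r['pixel'],1),round(r['confidence'],2)) for r in mark_of('marker_mid',n)[:3]])
    for t in (40,50,55,60,68):
        p=np.radians(24.57+t); print(t,np.round(proj(c,(.705-.077*np.cos(p),-.055,.044+.077*np.sin(p))),1))
E
python3 ck.py
```

```text
time_s: 25.33
position: [0.7014, -0.0536, 0.0876]
orientation: [3.137, -0.0, 1.586]
force: [-2.4, 0.9, 4.7]
grip_width: 0.0078
gripper_force: 62.5
side [(array([383.3, 246.1]), 0.67), (array([383.6, 218.6]), 0.57), (array([364.3, 188.8]), 0.26)] marker [(array([334.6, 451.5]), 0.93), (array([262.8, 409.2]), 0.75), (array([291.2, 240.3]), 0.74)]
40 [371.8 225.5]
50 [378.3 223.1]
55 [381.7 222.2]
60 [385.1 221.5]
68 [390.5 220.8]
scene [(array([253.6, 257.7]), 0.92)] marker [(array([198.7, 154.8]), 0.94), (array([322.9, 212.9]), 0.73), (array([256.5, 281.1]), 0.49)]
40 [264.9 250.1]
50 [259.9 252.5]
55 [257.3 254. ]
60 [254.7 255.8]
68 [250.4 259.2]
```

The cover is at about 60° by both cameras and by the arm's displacement, and still gripped. The marker stands in place. Settle and hand in.

```bash
python3 -m jog '{"delta_rot":[[0,0,0],[0,0,0],[0,0,0],[0,0,0]],"offset":[[0,0,0],[0,0,0],[0,0,0],[0,0,0]],"jaw":[-1,-1,-1,-1]}'; python3 -c "
from workcell import *; print(finish_job())"
```

```text
time_s: 25.97
position: [0.7014, -0.0537, 0.0875]
orientation: [3.136, -0.0, 1.586]
force: [-2.2, 0.0, 5.6]
grip_width: 0.0075
gripper_force: 62.5
the job is handed in; nothing more can be done
None
```

The right bolt was the loose one and is pushed fully down. The red marker stands on the rail in front of it, and the right cover is held open at about 60° by its handle. I handed in at about 26 s. The left bolt was not tapped, and I did not re-check the other covers, mouse, jar or screwdriver at the end.

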